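# Draw the bolt of a spares box with its key and hold it

## Robot

A 6-joint arm with a two-finger parallel gripper is mounted at the origin on the work surface. World frame = base frame: x ahead of the robot, y to its left, z up, the work surface at z = 0. Lengths are in m, angles in rad, forces in N, time in s.
With the tool pointing down it reaches from about 0.25 to 0.775 m from the base axis. Payload 8.9 kg.
Tool frame: the origin (TCP) lies at the centre of the arm's flange, where the gripper is bolted on; the fingertips stand 173 mm ahead of it and the grasp point (between the pads) lies 155 mm ahead of it; x points along the fingers, y is the direction in which the jaws open and shut, and the axes are right-handed (so a half turn about x gives the same grasp; the last joint's range is limited). The gripper opens to 85 mm and grips with 20 to 120 N. Pads are 22 mm wide; open, the fingers measure 114 mm over their backs; the gripper's body (76 mm by 85 mm) begins 54 mm behind the grasp point. The pads swing forward as they close: fully open they stand 13 mm farther back than shut.
Start: joints at [1.19, 0.291, -0.153, 1.127, 0, 1.431], TCP at [0.126, 0.51, 0.405] pointing down, gripper open.
Joint ranges: [-2.52, 2.52], [-0.91, 1.74], [-1.3, 1.37], [-1.96, 2.02], [-1.52, 1.47], [-3.14, 3.14]. Speed limits (rad/s): [2.22, 2.22, 2.79, 3.14, 3.14, 3.14].

## Interface

Orientations are given as a unit quaternion [w, x, y, z].
In Python, from station import arm, cams, sign_off gives the robot as it stands.
- The arm moves only by the tool play_rows, never from a script. Its argument "deltas" is one flat list of numbers, 6 for each row, row after row: the shift along the tool's x, y, z in mm, then the turn, a rotation vector about the tool's x, y, z in degrees. In form: [dx, dy, dz, ax, ay, az, dx, dy, dz, ax, ay, az, ...]. A call has 1 to 20 rows; each row is the pose to reach, as a shift and turn from the pose commanded when the call began, along the tool's axes at that moment; what a row does not reach only later rows make up. A row lasts 1/12 s, in which the tool goes at most 41.7 mm and 7.16 degrees, less where a joint would pass 70% of its speed; a pose out of reach is approached as far as the arm can. A call with a gripper value outside its range is refused whole. "gripper" is the finger opening in mm, from 0 to 85.4, set as the call begins (left out, the last holds). The fingers move at their own pace and stop on an object; "newtons" is the grip in N (left out, the last holds). Time passes only in rows, so rows that repeat a pose let the fingers close. It gives the time, the measured TCP pose, the force and the opening at its end, in the units of the state.
- arm.get_obs(): the state, without advancing time (a new reading comes with each control period).
- cams.read_camera(name): name is "scene" or "top"; returns (picture, depth): 400x640x3 uint8, blue, green, red; 400x640 float32, m along the optical axis (not along the pixel's ray), 0 where there is no reading.
- cams.get_calibration(name): a dict with "mtx" (3x3 intrinsics, pixels), "k1" (the pictures are not rectified: a ray, as slopes to the right and down, at radius r is drawn at 1 + k1 r^2 times it, then the intrinsics apply), "xyz" and "rotation" of the camera in the world. Camera axes: x right, y down, z forward; pixel columns grow to the right and rows downward; lengths in m; the calibration is good to about 2 mm. A picture is of the moment at which its call begins. get_calibration takes no time and is no camera call.
- sign_off(): hands the job in, once; it reports no verdict.
Trained networks look in the newest picture that a camera, given by its name, has taken for a name from the list of things; names that differ only in an ending like _2 or _b are one class to them, and where a whole thing is asked for, a point or a joint stands for the part that bears it (a point fixed in the world has none). Each returns a list of dicts, best first, with "p" (0 to 1); they miss things now and then, are a little off and sometimes report something else, mostly with a low value. They report only what shows in the picture. A call takes as long as a camera call. They do not tell look-alikes from the thing itself.
- cams.look_for(camera, query): "centre" ([column, row] in pixels, amid what is visible of it).
- cams.trace(camera, query): "region" (400x640 bool, what is visible of it) and "centre" ([column, row] in pixels, amid what is visible of it).
The state is a dict: "time_s": time; "joints": joint angles; "joint_vel": joint speeds; "joint_efforts": joint torques, N m; "position": TCP position; "tcp_rot": TCP orientation; "wrist_force": force on the tool from outside, world axes, zero at the start; "wrist_torque": the same for the moment, N m; "opening": finger opening in m.
Only numpy, scipy, OpenCV 4.12 (cv2) and the standard library are available. Lean on these libraries where they do the work, as an engineer would, in place of code of your own. Each camera call takes 0.05 s, during which the arm holds its last target.

## Task

On the stores bench, slide the dust shutter on the grey spares box fully open, take the blue key out of its wooden stand, and work it straight down past the sticky pins into the lock until it is fully home. Then turn the key a quarter turn clockwise (seen from above) so that the bolt is drawn, and finish still gripping the key and holding it turned against its spring. Do not let go at the end, and leave the bearing ring, the can and the orange bin where they are.

Things in the scene. Friction and masses are not known exactly. Their poses are not given: they have to be found in the camera images.
- lockbox: Grey steel box fixed on the bench, 160 (its x) x 200 (its y) x 80 mm high; place and yaw vary, left or right of the key stand. Origin: centre of underside; z up. On top: round brass lock plug, shutter rails along y at x = +-27 mm (10 mm high, stop at the +y end), and on the plug's -x side a steel bolt in a staple (16 mm high), at least 30 mm from the plug axis.
- keyway (a point): Centre of the key slot's mouth on top of the brass plug (35 mm across), in the box frame at (0, -50, 84) mm; box axes, does not turn. Slot 15 x 7 mm, 38 mm deep, 2.5 mm chamfer; long side along the box's x when unturned. Sticky sprung pins stand up to 2.5 mm into both long sides at 14 and 24 mm depth: passing takes up to 15 N down; small wiggles help.
- shutter (a joint): Travel of the dust shutter, m: 0 = closed (covers the key slot), 0.060 = fully open at its stop; grows towards the box's +y. It starts within 10 mm of closed. Friction about 2 N; it stays where it is left. Its aluminium plate lies 6 to 9 mm above the box top.
- shutter_tab (a point): Centre of the top of the shutter's red upright grip tab: 30 mm along the box's x, 12 mm thick along its y, 30 mm tall above the plate; top 39 mm above the box top (119 mm above the bench). It stands 30 mm from the keyway towards the box's +y when shut, 90 mm when fully open. Box axes.
- plug (a joint): Angle of the brass plug, rad: 0 = rest (slot along the box's x), grows clockwise seen from above up to a stop at 1.57. A return spring pulls it back to 0 with 0.03 to 0.12 N m as soon as it is let go. The key has up to about 0.15 rad of play in the slot.
- key: Loose key, 86 mm long, 60 g, upright in the stand. Origin: lower tip of its steel blade; z up towards the grip. Blade 13 mm (its x) x 5 mm (its y), tapering to 2.5 mm (y) at the tip; blue grip (bow) 34 mm (x) x 12 mm (y), 40 to 86 mm above the tip, white spot on each face: pinch across the 12 mm. Half-turn symmetric. Fully home, the tip is 38 mm below the keyway, the bow 2 mm above the plug.
- keystand: Wooden block fixed on the bench, 70 by 70 by 45 mm, origin at the centre of its underside. The key stands in a slot 15 mm (its x) by 7 mm (its y), 36 mm deep, at its middle, so the key's tip is 9 mm above the bench, its x along the block's x; lift it straight up.
- bearing: Bystander: steel bearing ring lying flat, 56 mm across, 16 mm high; origin at the centre of its underside.
- bin: Bystander: open orange parts bin, 90 by 120 by 60 mm, origin at the centre of its underside.
- can: Bystander: green can, 66 mm across, 100 mm tall, origin at the centre of its underside.
There are look-alikes about, which are no part of the job. Of the things like the key, leave any that is pink, turquoise or yellow; of the rest the smaller one is meant.

How it is judged:
By the outcome, as a careful person would: the job done as asked, in the order asked, and still so for the second after the job is handed in, while the arm keeps its last pose, push and grip.
It also fails if it takes over 56 s, if anything falls off the work surface, if the arm or the gripper's body presses on something with over 40 N, if the wrist force passes 120 N, or if a joint passes its speed limit or range.

## Working session

There is one attempt and no reset: what is moved stays moved. The work goes in short steps, Python scripts to look and compute and a tool call to move; the robot and the scene stay as the last step left them, time stands still between calls to the robot, and variables do not carry over. Pictures are saved under pics/ and viewed, and the job is handed in when it is done.

Besides the shell and the picture viewer there is one more tool, called after "Call:" in YAML: its name, and indented under it one key for each argument. play_rows: Moves the arm, as the interface text tells. Its arguments: {"type":"object","properties":{"deltas":{"type":"array"},"gripper":{"type":"number"},"newtons":{"type":"number"}},"required":["deltas"]}

```bash
ls; mkdir -p pics; cat > h.py <<'E'
import numpy as np, cv2
from station import arm, cams, sign_off
def ray(cal,u,v):
    K=np.array(cal['mtx']);xd=np.array([(u-K[0,2])/K[0,0],(v-K[1,2])/K[1,1]])
    x=xd.copy()
    for _ in range(20): x=xd/(1+cal['k1']*(x@x))
    return x
def R(cal):
    r=np.array(cal['rotation'])
    if r.shape==(3,3): return r
    from scipy.spatial.transform import Rotation as Ro
    return Ro.from_quat([r[1],r[2],r[3],r[0]]).as_matrix()
def pt(cal,u,v,d):
    x=ray(cal,u,v); return R(cal)@np.array([x[0]*d,x[1]*d,d])+np.array(cal['xyz'])
def ptz(cal,u,v,z):
    x=ray(cal,u,v); w=R(cal)@np.array([x[0],x[1],1]);c=np.array(cal['xyz']); return c+w*(z-c[2])/w[2]
def proj(cal,p):
    c=R(cal).T@(np.array(p)-np.array(cal['xyz'])); s=c[:2]/c[2]; s=s*(1+cal['k1']*(s@s)); K=np.array(cal['mtx'])
    return np.array([K[0,0]*s[0]+K[0,2],K[1,1]*s[1]+K[1,2]])
def cloud(cal,depth):
    H,W=depth.shape; K=np.array(cal['mtx']); u,v=np.meshgrid(np.arange(W),np.arange(H))
    xd=np.stack([(u-K[0,2])/K[0,0],(v-K[1,2])/K[1,1]],-1); x=xd.copy()
    for _ in range(20): x=xd/(1+cal['k1']*(x**2).sum(-1,keepdims=True))
    c=np.concatenate([x,np.ones((H,W,1))],-1)*depth[...,None]
    return c@R(cal).T+np.array(cal['xyz'])
E
python3 - <<'E'
from h import *
for n in ['scene','top']:
    p,d=cams.read_camera(n); cv2.imwrite(f'pics/{n}0.png',p); np.savez(f'{n}0.npz',p=p,d=d)
    print(n,cams.get_calibration(n))
    for q in ['key','lockbox','keyway','shutter_tab','keystand']:
        print(q,[(np.round(a['centre']),round(a['p'],2)) for a in cams.look_for(n,q)])
print(arm.get_obs())
E
```

```text
pics
scene {'mtx': array([[428.09202873,   0.        , 322.46415314],
       [  0.        , 428.09202873, 199.00388968],
       [  0.        ,   0.        ,   1.        ]]), 'k1': 0.0036900820382813836, 'xyz': array([ 0.91123618, -0.37974837,  0.67969967]), 'rotation': array([-0.31718166,  0.87572091,  0.33871982, -0.13333253])}
key [(array([210., 289.]), 0.88), (array([220., 238.]), 0.81), (array([273., 262.]), 0.73), (array([318., 300.]), 0.7), (array([311., 228.]), 0.65)]
lockbox [(array([393., 153.]), 0.69)]
keyway [(array([394., 155.]), 0.67)]
shutter_tab [(array([382., 145.]), 0.94), (array([390., 154.]), 0.72)]
keystand [(array([276., 278.]), 0.6), (array([392., 154.]), 0.16)]
top {'mtx': array([[413.00914678,   0.        , 315.62149733],
       [  0.        , 413.00914678, 196.31582724],
       [  0.        ,   0.        ,   1.        ]]), 'k1': -0.046318061715270274, 'xyz': array([ 0.42474265, -0.03677854,  0.76837009]), 'rotation': array([-0.08116042,  0.7048295 , -0.69969151,  0.08402465])}
key [(array([411., 259.]), 0.75), (array([338., 205.]), 0.73), (array([449., 216.])
[... 281 characters left out ...]
array([198., 212.]), 0.62)]
{'time_s': 0.6, 'joints': array([ 1.18969891e+00,  2.90685426e-01, -1.53385589e-01,  1.12671750e+00,
        6.73918919e-06,  1.43147654e+00]), 'joint_vel': array([-0.00077173, -0.00054703,  0.00054148, -0.00125084, -0.00115362,
        0.00209172]), 'joint_efforts': array([-1.51311011e-03, -5.36798465e+01,  3.31536841e+01,  2.08663289e-03,
       -2.32521907e-04, -2.24218996e-05]), 'position': array([0.1257051 , 0.50972731, 0.40471807]), 'tcp_rot': array([ 0.70194461,  0.08527653,  0.7019478 , -0.08526996]), 'wrist_force': array([-0.10193781,  0.29383196, -0.84663316]), 'wrist_torque': array([-0.00053262,  0.0431886 ,  0.04470217]), 'opening': 0.0852341899435695}
```

View pics/scene0.png

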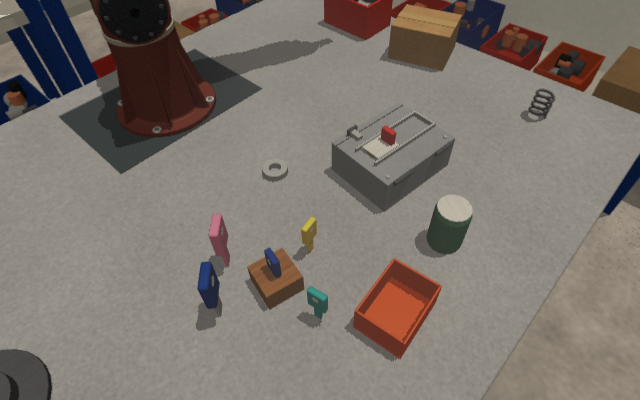

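View pics/top0.png

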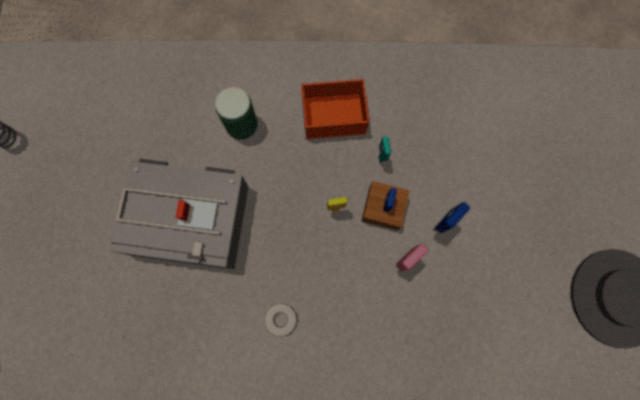

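```bash
python3 - <<'E'
from h import *
p=np.load('scene0.npz')['p'];q=np.load('top0.npz')['p']
a=cv2.resize(p[200:330,180:350],None,fx=4,fy=4,interpolation=2);cv2.imwrite('pics/c1.png',a)
a=cv2.resize(q[120:290,310:470],None,fx=3.4,fy=3.4,interpolation=2);cv2.imwrite('pics/c2.png',a)
a=cv2.resize(q[140:290,120:260],None,fx=4,fy=4,interpolation=2);cv2.imwrite('pics/c3.png',a)
E
```

```text
(no output)
```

View pics/c1.png

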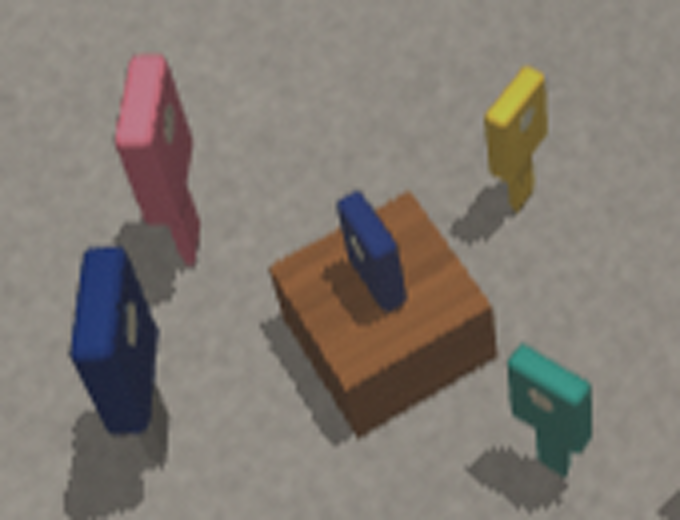

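View pics/c2.png

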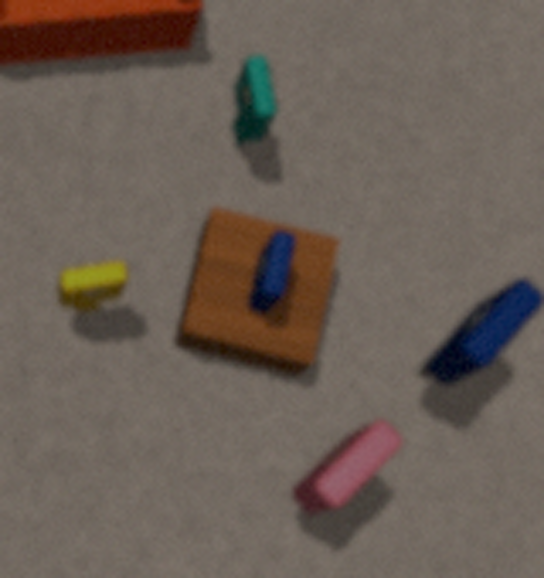

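View pics/c3.png

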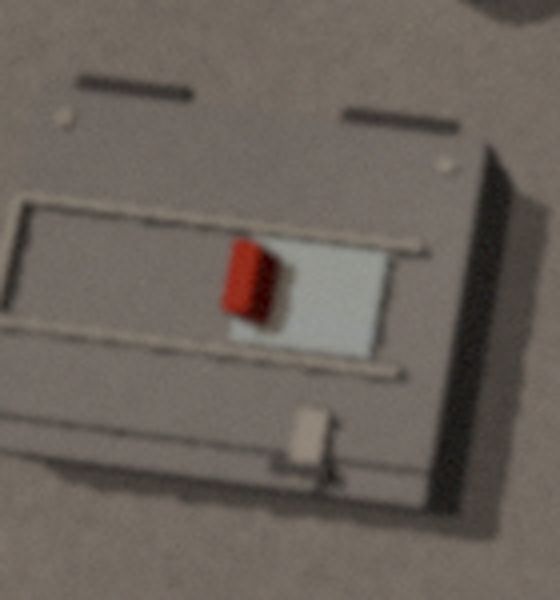

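The key I want is the smaller blue one in the wooden stand, at scene (272,262) and top (391,200). The look-alikes are:
- big blue at scene (208,285)
- pink at scene (218,238)
- yellow at scene (309,232)
- turquoise at scene (317,301)

The close crop confirms it is the one standing in the wooden block. Next I measure the geometry.

```bash
python3 - <<'E'
from h import *
from scipy.spatial.transform import Rotation as Ro
def rect(P,name):
    r=cv2.minAreaRect((P[:,:2]*1000).astype(np.float32)); print(name,np.round(r[0],1),np.round(r[1],1),round(r[2],1),'n',len(P),'zmed',np.round(np.median(P[:,2])*1000,1))
for n in ['top','scene']:
    f=np.load(n+'0.npz');p,d=f['p'],f['d'];cal=cams.get_calibration(n);C=cloud(cal,d)
    hsv=cv2.cvtColor(p,cv2.COLOR_BGR2HSV)
    print(n,'floor z',np.round(np.median(C[(abs(C[...,2])<.02)&(d>0)][:,2])*1000,2))
    # box top
    boxc=ptz(cal,*((181,213) if n=='top' else (393,153)),.08)[:2]
    near=(np.linalg.norm(C[...,:2]-boxc,axis=-1)<.16)&(d>0)
    rect(C[near&(abs(C[...,2]-.08)<.005)],'boxtop')
    rect(C[near&(abs(C[...,2]-.088)<.0015)],'z88')
    red=near&((hsv[...,0]<8)|(hsv[...,0]>172))&(hsv[...,1]>150)&(C[...,2]>.07)
    rect(C[red],'red'); rect(C[red&(C[...,2]>.113)],'redtop')
    kc=ptz(cal,*((391,200) if n=='top' else (272,262)),.08)[:2]
    kn=(np.linalg.norm(C[...,:2]-kc,axis=-1)<.06)&(d>0)
    blue=kn&(hsv[...,0]>105)&(hsv[...,0]<130)&(hsv[...,1]>120)
    rect(C[blue],'key'); rect(C[blue&(C[...,2]>.089)],'keytop'); print('zmax',C[blue][:,2].max())
    rect(C[kn&(abs(C[...,2]-.045)<.005)],'stand')
    # other z levels of box
    for q in ['lockbox','keystand']:
        t=cams.trace(n,q) if 0 else []
for name,uv in dict(blob=(620,295),bigblue=(455,215),pink=(413,258),yellow=(338,203),turq=(385,149),ring=(281,320),can=(235,103),bin=(335,110)).items():
    f=np.load('top0.npz');cal=cams.get_calibration('top');print(name,np.round(pt(cal,*uv,f['d'][uv[1],uv[0]]),3))
o=arm.get_obs();w,x,y,z=o['tcp_rot'];print(np.round(Ro.from_quat([x,y,z,w]).as_matrix(),3))
E
```

```text
top floor z -0.09
boxtop [563.3 199. ] [201.3 166.7] 82.9 n 8879 zmed 80.0
z88 [538.  209.8] [180.3 106.3] 82.4 n 914 zmed 88.5
red [557.2 179.5] [12.9 29.1] 83.6 n 187 zmed 117.8
redtop [557.2 179.6] [12.4 29.3] 86.0 n 134 zmed 118.5
key [ 584.5 -165.9] [10.6 32. ] 76.0 n 145 zmed 94.0
keytop [ 584.5 -165.8] [10.5 32. ] 76.3 n 119 zmed 94.3
zmax 0.09755737390594887
stand [ 585.4 -166.9] [70.4 70.6] 75.9 n 1286 zmed 44.7
scene floor z 1.55
boxtop [563.3 199.7] [205.8 169.5] 83.8 n 4287 zmed 82.0
z88 [608.2 200.6] [178.7 247.5] 85.2 n 167 zmed 88.4
red [557.9 180.3] [11.2 29.3] 80.6 n 64 zmed 121.0
redtop [557.9 180.3] [11.2 29.3] 80.6 n 63 zmed 121.1
key [ 587.6 -167. ] [ 9.8 30.8] 75.8 n 98 zmed 95.7
keytop [ 587.6 -167. ] [ 9.8 30.8] 75.8 n 98 zmed 95.7
zmax 0.09839972429593125
stand [ 587.6 -166.8] [70.7 71.9] 75.9 n 1313 zmed 45.6
blob [ 0.423 -0.584  0.034]
bigblue [ 0.55  -0.262  0.123]
pink [ 0.481 -0.192  0.12 ]
yellow [ 0.577 -0.077  0.083]
turq [ 0.674 -0.16   0.086]
ring [ 0.38   0.021 -0.001]
can [0.753 0.105 0.099]
bin [ 0.786 -0.077  0.003]
[[-0.     0.239  0.971]
 [ 0.     0.971 -0.239]
 [-1.     0.    -0.   ]]
```

```bash
python3 - <<'E'
from h import *
f=np.load('top0.npz');p,d=f['p'],f['d'];cal=cams.get_calibration('top');C=cloud(cal,d)
near=(np.linalg.norm(C[...,:2]-[.563,.199],axis=-1)<.17)&(d>0)
m=near&(C[...,2]>.0772)&(C[...,2]<.13)
m=cv2.morphologyEx(m.astype(np.uint8),cv2.MORPH_CLOSE,np.ones((7,7)))
cs,_=cv2.findContours(m,0,1);c=max(cs,key=cv2.contourArea)[:,0]
P=np.array([ptz(cal,u,v,.08)[:2] for u,v in c])*1000
from scipy.optimize import least_squares
for half in [0]:
    def res(t):
        a=t[2];x=np.array([np.cos(a),np.sin(a)]);y=np.array([-x[1],x[0]]);q=(P-t[:2]);bx=q@x;by=q@y
        return np.minimum(abs(abs(bx)-t[3]),abs(abs(by)-t[4]))
    r=least_squares(res,[563,199,np.radians(-7),80,100],loss='soft_l1',f_scale=1);print(np.round(r.x,2),np.degrees(r.x[2]),np.percentile(res(r.x),[50,80,95]))
a=r.x[2];x=np.array([np.cos(a),np.sin(a)]);y=np.array([-x[1],x[0]])
hsv=cv2.cvtColor(p,cv2.COLOR_BGR2HSV)
o=r.x[:2]
print('tab',(np.array([557.2,179.5])-o)@x,(np.array([557.2,179.5])-o)@y)
# overlay: features
img=cv2.resize(p,None,fx=4,fy=4,interpolation=2)
def W(bx,by,z): 
    q=o+bx*x+by*y; return proj(cal,[q[0]/1000,q[1]/1000,z/1000])
def poly(pts,col):
    q=np.array([(W(*k)+.5)*4-.5 for k in pts]).astype(int); cv2.polylines(img,[q],True,col,1)
poly([(-80,-100,80),(80,-100,80),(80,100,80),(-80,100,80)],(0,255,0))
for s in (-27,27): poly([(s,-60,90),(s,90,90)],(0,255,255))
t=(np.array([557.2,179.5])-o)@y
poly([(-15,t-6,119),(15,t-6,119),(15,t+6,119),(-15,t+6,119)],(255,255,0))
cv2.imwrite('pics/ov.png',img[540:1120,440:1040])
E
```

```text
[ 5.6230e+02  1.9907e+02 -1.2000e-01  8.1000e+01  9.9630e+01] -7.037289547457691 [0.80173446 2.0187131  3.81578742]
tab -2.6646730705303714 -20.05139191190859
```

View pics/ov.png

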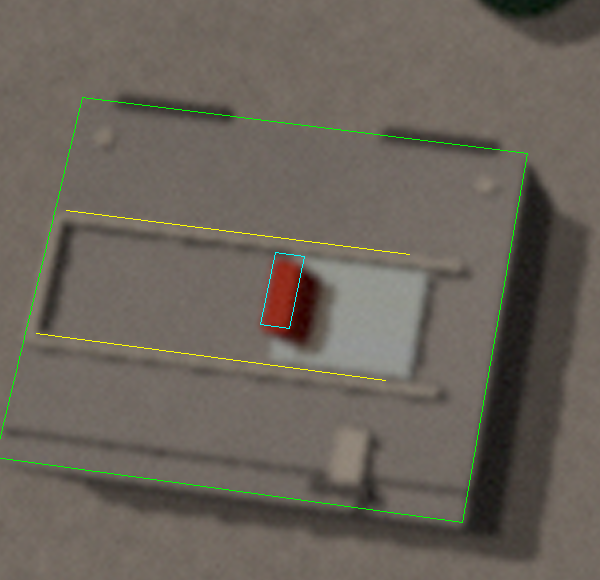

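```bash
cat >> h.py <<'E'
from scipy.spatial.transform import Rotation as Ro
def tgt(x,y,gz,yaw,obs=None):
    """grasp point target in mm; yaw of jaw axis deg. prints delta in tool axes"""
    o=obs or arm.get_obs();w,a,b,c=o['tcp_rot'];R0=Ro.from_quat([a,b,c,w])
    t=np.radians(yaw);ty=np.array([np.cos(t),np.sin(t),0]);tx=np.array([0,0,-1.]);tz=np.cross(tx,ty)
    R1=Ro.from_matrix(np.stack([tx,ty,tz],1))
    d=np.array([x,y,gz+155])-o['position']*1000
    print('t',round(o['time_s'],2),'pos',np.round(o['position']*1000,1),'yaw',round(float(np.degrees(np.arctan2(*R0.as_matrix()[[1,0],1]))),2),'F',np.round(o['wrist_force'],1),'T',np.round(o['wrist_torque'],2),'open',round(o['opening']*1000,1))
    print('delta',np.round(R0.inv().apply(d),1),np.round((R0.inv()*R1).as_rotvec(degrees=True),2))
E
python3 -c "
from h import *
tgt(557.2,180,165,83)"
```

```text
t 0.6 pos [125.7 509.7 404.7] yaw 76.15 F [-0.1  0.3 -0.8] T [-0.    0.04  0.04] open 85.2
delta [  84.7 -216.8  497.9] [-6.85 -0.   -0.  ]
```

Call:
play_rows:
  deltas: [5,-14,33,-0.5,0,0,10,-28,66,-1,0,0,16,-42,99,-1.5,0,0,21,-57,132,-2,0,0,27,-71,165,-2.5,0,0,32,-85,198,-3,0,0,38,-99,231,-3.5,0,0,43,-114,264,-4,0,0,49,-128,297,-4.5,0,0,54,-142,330,-5,0,0,60,-157,363,-5.5,0,0,65,-171,396,-6,0,0,71,-185,429,-6.3,0,0,76,-200,462,-6.8,0,0,84,-217,498,-6.8,0,0,84.7,-216.8,497.9,-6.85,0,0,84.7,-216.8,497.9,-6.85,0,0,84.7,-216.8,497.9,-6.85,0,0,84.7,-216.8,497.9,-6.85,0,0]
  gripper: 40
  newtons: 20

```text
time_s: 2.18
position: [0.5565, 0.1806, 0.3202]
tcp_rot: [0.706, 0.043, 0.706, -0.043]
wrist_force: [0.3, 0.6, -0.6]
opening: 0.0401
```

```bash
python3 -c "
from h import *
tgt(557.2,180,115,83)"
```

```text
t 2.18 pos [556.5 180.6 320.2] yaw 83.04 F [ 0.3  0.6 -0.6] T [ 0.   -0.03  0.03] open 40.1
delta [50.2 -0.6  0.8] [ 0.04 -0.02 -0.01]
```

Call:
play_rows:
  deltas: [12,0,0,0,0,0,25,0,0,0,0,0,38,0,0,0,0,0,47,0,0,0,0,0,50,0,0,0,0,0,50,0,0,0,0,0,50,0,0,0,0,0]

```text
time_s: 2.77
position: [0.5571, 0.1804, 0.2706]
tcp_rot: [0.706, 0.043, 0.706, -0.043]
wrist_force: [-0.3, 0.9, 0.6]
opening: 0.0398
```

Call:
play_rows:
  deltas: [0,0,0,0,0,0,0,0,0,0,0,0,0,0,0,0,0,0,0,0,0,0,0,0,0,0,0,0,0,0,0,0,0,0,0,0]
  gripper: 0
  newtons: 20

```text
time_s: 3.27
position: [0.5575, 0.1801, 0.2707]
tcp_rot: [0.706, 0.043, 0.705, -0.043]
wrist_force: [-0.8, -0.6, 6.2]
opening: 0.0114
```

```bash
python3 -c "
from h import *
tgt(557.2,180,115,83)"
```

```text
t 3.27 pos [557.5 180.1 270.7] yaw 83.0 F [-0.8 -0.6  6.2] T [0.01 0.15 0.11] open 11.4
delta [ 0.7 -0.1 -0.3] [ 0.    0.06 -0.03]
```

Call:
play_rows:
  deltas: [0,5,0,0,0,0,0,11,0,0,0,0,0,18,0,0,0,0,0,25,0,0,0,0,0,32,0,0,0,0,0,39,0,0,0,0,0,46,0,0,0,0,0,51,0,0,0,0,0,54,0,0,0,0,0,56,0,0,0,0,0,56,0,0,0,0]

```text
time_s: 4.18
position: [0.5642, 0.2359, 0.2707]
tcp_rot: [0.706, 0.043, 0.705, -0.043]
wrist_force: [-2.0, 0.7, 6.5]
opening: 0.0116
```

Call:
play_rows:
  deltas: [0,1,0,0,0,0,0,2,0,0,0,0,0,3,0,0,0,0,0,4,0,0,0,0,0,5,0,0,0,0,0,5,0,0,0,0]

```text
time_s: 4.68
position: [0.5646, 0.2397, 0.2706]
tcp_rot: [0.706, 0.042, 0.706, -0.044]
wrist_force: [-2.6, -7.3, 8.3]
opening: 0.011
```

```bash
python3 - <<'E'
from h import *
tgt(557.2,180,115,83)
for n in ['top','scene']:
    p,d=cams.read_camera(n); cv2.imwrite(f'pics/{n}1.png',p); np.savez(f'{n}1.npz',p=p,d=d)
    b=(140,290,120,260) if n=='top' else (80,220,310,470)
    cv2.imwrite(f'pics/{n}1c.png',cv2.resize(p[b[0]:b[1],b[2]:b[3]],None,fx=4,fy=4,interpolation=2))
E
```

```text
t 4.68 pos [564.6 239.7 270.6] yaw 82.95 F [-2.6 -7.3  8.3] T [-1.51  0.48  0.16] open 11.0
delta [  0.8 -60.1  -0. ] [-0.05  0.03  0.16]
```

View pics/top1c.png

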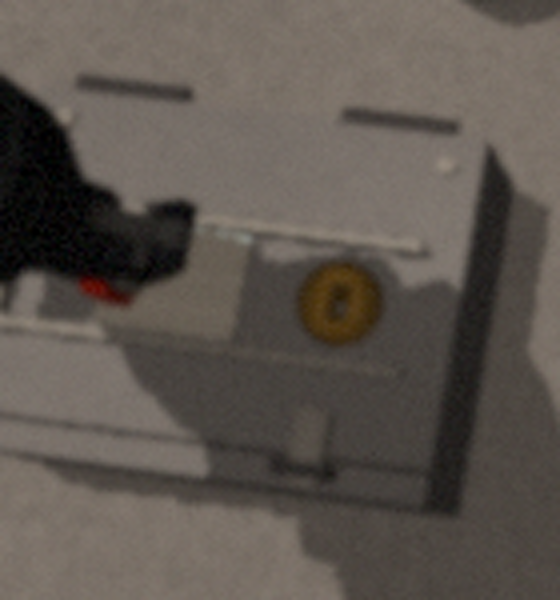

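View pics/scene1c.png

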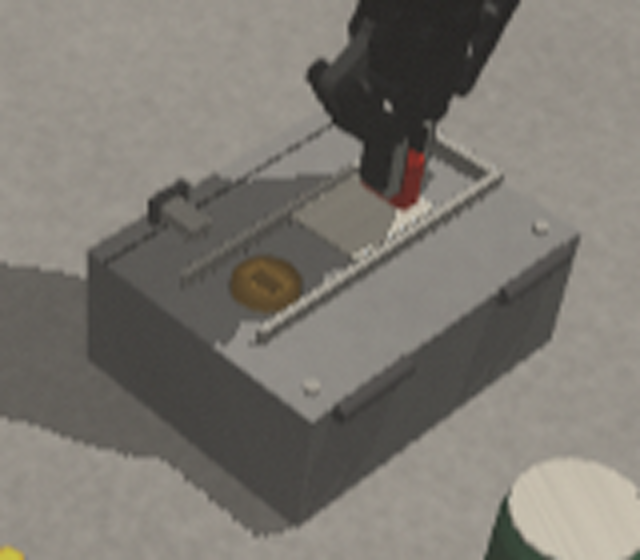

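Call:
play_rows:
  deltas: [0,1,0,0,0,0,0,2,0,0,0,0,0,2,0,0,0,0]

```text
time_s: 5.03
position: [0.5647, 0.2404, 0.2705]
tcp_rot: [0.706, 0.042, 0.706, -0.046]
wrist_force: [-2.3, -14.5, 11.8]
opening: 0.0114
```

Call:
play_rows:
  deltas: [0,-2,0,0,0,0,0,-2.5,0,0,0,0]

```text
time_s: 5.2
position: [0.5646, 0.2393, 0.2707]
tcp_rot: [0.706, 0.043, 0.706, -0.044]
wrist_force: [-2.9, -3.5, 6.7]
opening: 0.0118
```

Call:
play_rows:
  deltas: [0,0,0,0,0,0,0,0,0,0,0,0,0,0,0,0,0,0,0,0,0,0,0,0,0,0,0,0,0,0]
  gripper: 40

```text
time_s: 5.62
position: [0.5645, 0.2402, 0.2698]
tcp_rot: [0.706, 0.043, 0.706, -0.043]
wrist_force: [1.3, -0.0, -0.3]
opening: 0.0402
```

Call:
play_rows:
  deltas: [-15,0,0,0,0,0,-40,0,0,0,0,0,-65,0,0,0,0,0,-80,0,0,0,0,0,-80,0,0,0,0,0,-80,0,0,0,0,0]

```text
time_s: 6.12
position: [0.5648, 0.2402, 0.3505]
tcp_rot: [0.706, 0.043, 0.705, -0.043]
wrist_force: [-0.3, 0.2, -0.7]
opening: 0.0401
```

```bash
python3 - <<'E'
from h import *
tgt(584.5,-166,200,76)
E
```

```text
t 6.12 pos [564.8 240.2 350.5] yaw 83.0 F [-0.3  0.2 -0.7] T [ 0.01 -0.02  0.01] open 40.1
delta [  -4.7 -400.8   69.1] [ 7.    0.08 -0.04]
```

Call:
play_rows:
  deltas: [0,-28,5,0.5,0,0,0,-58,10,1,0,0,0,-88,15,1.5,0,0,0,-118,20,2,0,0,-1,-148,25,2.5,0,0,-1,-178,30,3,0,0,-2,-208,35,3.5,0,0,-2,-238,41,4,0,0,-3,-268,46,4.5,0,0,-3,-298,51,5,0,0,-4,-328,57,5.5,0,0,-4,-358,62,6,0,0,-5,-385,66,6.5,0,0,-5,-401,69.5,7,0,0,-4.7,-401,69.5,7,0,0,-4.7,-401,69.5,7,0,0,-4.7,-401,69.5,7,0,0]

```text
time_s: 7.53
position: [0.5845, -0.1655, 0.3539]
tcp_rot: [0.701, 0.086, 0.702, -0.086]
wrist_force: [-0.9, -0.1, 0.2]
opening: 0.0405
```

```bash
python3 - <<'E'
from h import *
tgt(585,-166.2,78,76)
p,d=cams.read_camera('scene');cv2.imwrite('pics/s2.png',cv2.resize(p[150:330,180:380],None,fx=4,fy=4,interpolation=2)[:600])
E
```

```text
t 7.53 pos [ 584.5 -165.5  353.9] yaw 76.03 F [-0.9 -0.1  0.2] T [ 0.04 -0.03  0.03] open 40.5
delta [120.9  -0.6   0.9] [ 0.03 -0.09 -0.04]
```

View pics/s2.png

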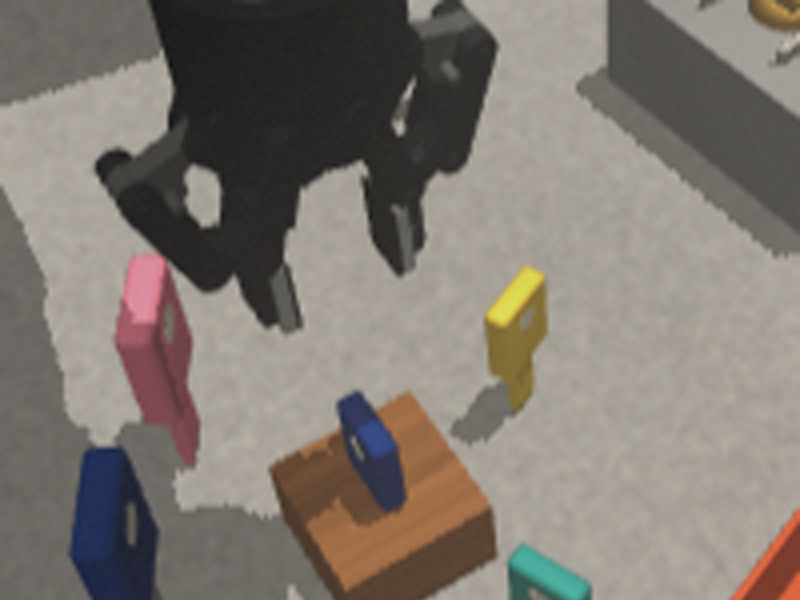

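The gripper is centred over the blue key (s2 crop about 375,450), with its neighbours clear. Descending.

Call:
play_rows:
  deltas: [15,0,0,0,0,0,40,-0.3,0.5,0,0,0,65,-0.6,0.9,0,0,0,90,-0.6,0.9,0,0,0,108,-0.6,0.9,0,0,0,117,-0.6,0.9,0,0,0,121,-0.6,0.9,0,0,0,121,-0.6,0.9,0,0,0,121,-0.6,0.9,0,0,0]

```text
time_s: 8.33
position: [0.5859, -0.1669, 0.2347]
tcp_rot: [0.702, 0.086, 0.701, -0.086]
wrist_force: [0.2, 0.4, -0.4]
opening: 0.0399
```

Call:
play_rows:
  deltas: [0,0,0,0,0,0,0,0,0,0,0,0,0,0,0,0,0,0,0,0,0,0,0,0,0,0,0,0,0,0,0,0,0,0,0,0,0,0,0,0,0,0,0,0,0,0,0,0]
  gripper: 0
  newtons: 60

```text
time_s: 9.0
position: [0.5858, -0.1674, 0.2346]
tcp_rot: [0.702, 0.086, 0.701, -0.086]
wrist_force: [-0.6, -0.2, 5.9]
opening: 0.0113
```

```bash
python3 - <<'E'
from h import *
tgt(585,-166.2,78,76)
E
```

```text
t 9.0 pos [ 585.8 -167.4  234.6] yaw 75.99 F [-0.6 -0.2  5.9] T [0.04 0.05 0.02] open 11.3
delta [ 1.6  1.  -1.1] [-0.01  0.09  0.01]
```

Call:
play_rows:
  deltas: [-5,0,0,0,0,0,-15,0,0,0,0,0,-30,0,0,0,0,0,-45,0,0,0,0,0,-65,0,0,0,0,0,-85,0,0,0,0,0,-105,0,0,0,0,0,-118,0,0,0,0,0,-120,0,0,0,0,0,-120,0,0,0,0,0,-120,0,0,0,0,0]

```text
time_s: 9.92
position: [0.5851, -0.1671, 0.3532]
tcp_rot: [0.702, 0.086, 0.702, -0.086]
wrist_force: [0.2, -0.0, -0.5]
opening: 0.0113
```

```bash
python3 - <<'E'
from h import *
tgt(553,150,180,83)
for n in ['scene','top']:
    p,d=cams.read_camera(n);np.savez(n+'3.npz',p=p,d=d)
    b=(100,280,200,400) if n=='scene' else (120,270,300,480)
    cv2.imwrite(f'pics/{n}3.png',cv2.resize(p[b[0]:b[1],b[2]:b[3]],None,fx=4,fy=4,interpolation=2)[:600])
# plug in images
f=np.load('top1.npz');p,d=f['p'],f['d'];cal=cams.get_calibration('top');C=cloud(cal,d)
for n in ['top','scene']:
    f=np.load(n+'1.npz');p,d=f['p'],f['d'];cal=cams.get_calibration(n);C=cloud(cal,d)
    hsv=cv2.cvtColor(p,cv2.COLOR_BGR2HSV)
    m=(np.linalg.norm(C[...,:2]-[.553,.150],axis=-1)<.03)&(d>0)&(hsv[...,0]>10)&(hsv[...,0]<30)&(hsv[...,1]>110)
    cs,_=cv2.findContours(m.astype(np.uint8),0,1);c=max(cs,key=cv2.contourArea)
    hull=cv2.convexHull(c)[:,0]
    W=np.array([ptz(cal,u,v,.084)[:2] for u,v in hull])*1000
    print(n,cv2.minEnclosingCircle(W.astype(np.float32)),cv2.fitEllipse(W.astype(np.float32)) if len(W)>4 else '', 'zmed',np.median(C[m][:,2]),'mean',np.mean(C[m],0))
E
```

```text
t 9.92 pos [ 585.1 -167.1  353.2] yaw 76.0 F [ 0.2 -0.  -0.5] T [ 0.   -0.03 -0.04] open 11.3
delta [  18.3  299.9 -107.9] [-7.   -0.05 -0.01]
top ((553.5697631835938, 148.34112548828125), 17.627613067626953) ((553.464111328125, 148.35528564453125), (33.864532470703125, 35.317115783691406), 142.93283081054688) zmed 0.08349491552485744 mean [0.55368663 0.14899565 0.08545633]
scene ((554.884521484375, 147.99884033203125), 18.037757873535156) ((555.0025634765625, 148.43429565429688), (33.744712829589844, 35.79159927368164), 29.658138275146484) zmed 0.08556947211792115 mean [0.55566884 0.14758267 0.08500619]
```

View pics/scene3.png

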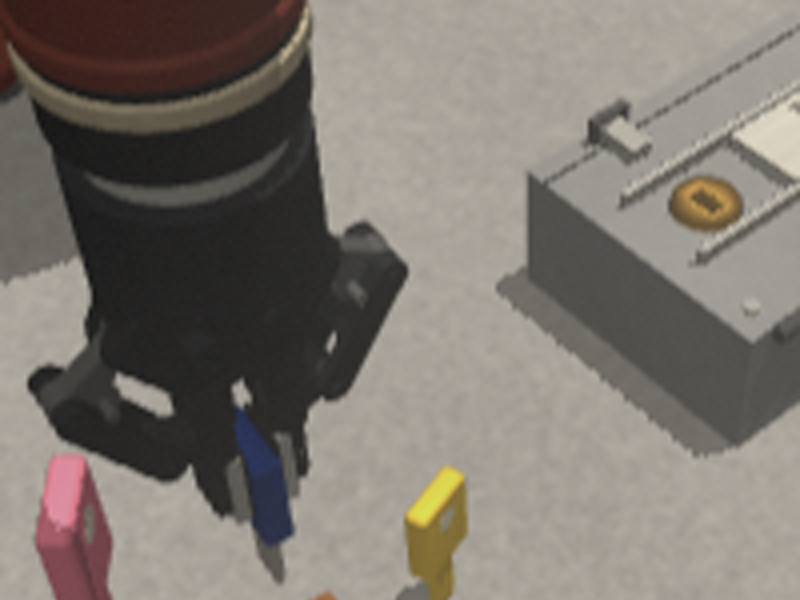

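View pics/top3.png

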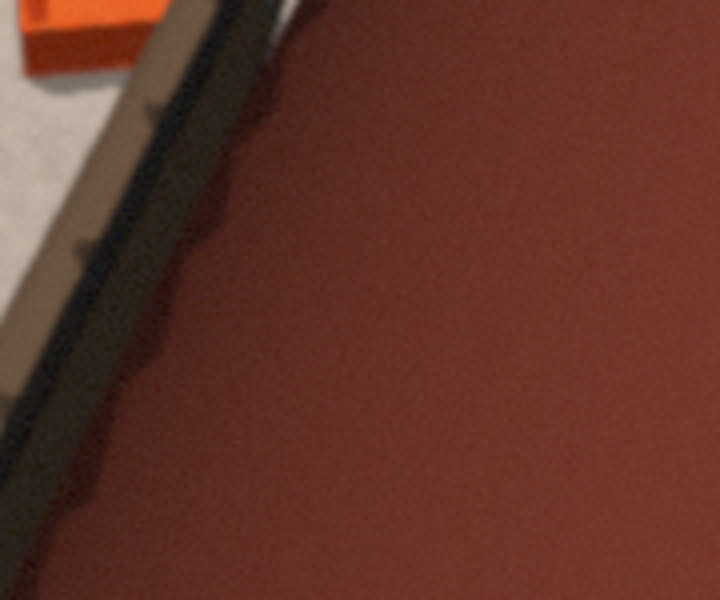

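Call:
play_rows:
  deltas: [0,15,-6,-0.5,0,0,0,38,-14,-1,0,0,0,62,-22,-1.5,0,0,0,86,-31,-2,0,0,0,110,-40,-2.5,0,0,0,134,-48,-3,0,0,0,158,-57,-3.5,0,0,0,182,-66,-4,0,0,0,206,-74,-4.5,0,0,0,230,-83,-5,0,0,0,254,-91,-5.5,0,0,0,278,-99,-6,0,0,5,290,-104,-6.5,0,0,10,297.5,-107,-7,0,0,18,298,-107,-7,0,0,25,298,-107,-7,0,0,32,298,-107,-7,0,0,32,298,-107,-7,0,0,32,298,-107,-7,0,0]

```text
time_s: 11.6
position: [0.5537, 0.1469, 0.321]
tcp_rot: [0.705, 0.044, 0.706, -0.044]
wrist_force: [-0.4, 0.5, -0.3]
opening: 0.0113
```

```bash
cat >> h.py <<'E'
def keypts(o,dx=0,h=70.6):
    """key model in tool: returns fn(kx,ky,kz)->world (m). key z up = -tool x, key y= tool y, key x = +-tool z"""
    w,a,b,c=o['tcp_rot'];M=Ro.from_quat([a,b,c,w]).as_matrix();t=o['position']
    return lambda kx,ky,kz: t+M@np.array([.155-(kz-h)/1000,ky/1000,(kx+dx)/1000])
def overlay(p,cal,o,b,s,fn,plug=None,dx=0,h=70.6,yaw=83):
    img=cv2.resize(p,None,fx=s,fy=s,interpolation=2); k=keypts(o,dx,h)
    def pl(P,col):
        q=np.array([(proj(cal,x)+.5)*s-.5 for x in P]); cv2.polylines(img,[np.round(q).astype(int)],True,col,1)
    for sy in(-1,1):
        pl([k(-17,6*sy,40),k(17,6*sy,40),k(17,6*sy,86),k(-17,6*sy,86)],(0,255,0))
        pl([k(-6.5,2.5*sy,40),k(6.5,2.5*sy,40),k(6.5,1.25*sy,0),k(-6.5,1.25*sy,0)],(0,255,255))
    if plug is not None:
        t=np.linspace(0,6.28,40); pl([[plug[0]+.0175*np.cos(a),plug[1]+.0175*np.sin(a),.084] for a in t],(255,255,0))
        a=np.radians(yaw-90);X=np.array([np.cos(a),np.sin(a)]);Y=np.array([-X[1],X[0]])
        pl([[*(plug+X*i*.0075+Y*j*.0035),.084] for i,j in((-1,-1),(1,-1),(1,1),(-1,1))],(255,0,255))
    cv2.imwrite(fn,img[b[0]*s:b[1]*s,b[2]*s:b[3]*s])
E
python3 - <<'E'
from h import *
tgt(554,147.7,150,83)
p,d=cams.read_camera('scene');np.savez('scene4.npz',p=p,d=d);o=arm.get_obs();cal=cams.get_calibration('scene')
cv2.imwrite('pics/s4.png',cv2.resize(p[80:180,330:430],None,fx=6,fy=6,interpolation=2))
overlay(p,cal,o,(80,180,330,430),6,'pics/s4o.png',plug=np.array([.5550,.1484]))
E
```

```text
t 11.6 pos [553.7 146.9 321. ] yaw 82.92 F [-0.4  0.5 -0.3] T [ 0.03  0.05 -0.  ] open 11.3
delta [16.   0.9  0.3] [-0.08 -0.07  0.03]
```

View pics/s4.png

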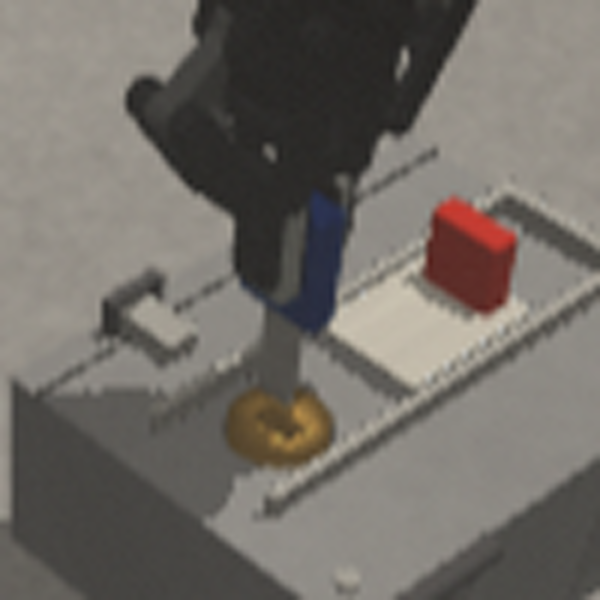

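View pics/s4o.png

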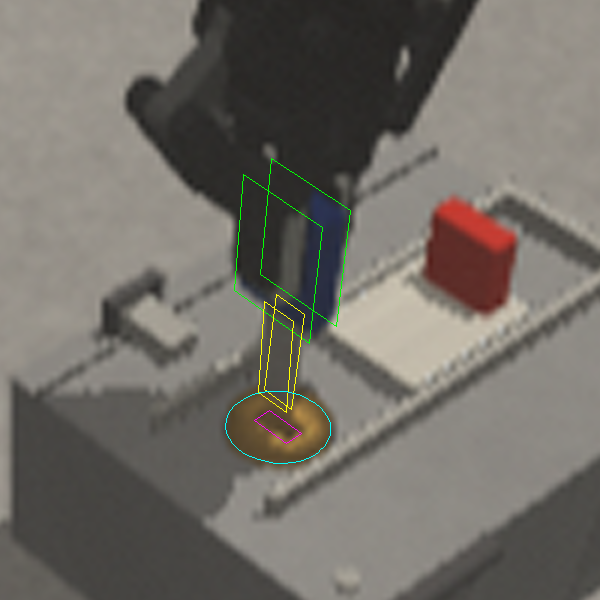

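Call:
play_rows:
  deltas: [0,1,0,0,0,0,0,2.2,0,0,0,0,3,2.2,0,0,0,0,6,2.2,0,0,0,0,8,2.2,0,0,0,0,10,2.2,0,0,0,0,11,2.2,0,0,0,0,12,2.2,0,0,0,0,13,2.2,0,0,0,0,14,2.2,0,0,0,0,14,2.2,0,0,0,0]

```text
time_s: 12.57
position: [0.5539, 0.15, 0.3076]
tcp_rot: [0.706, 0.043, 0.706, -0.043]
wrist_force: [0.6, -0.6, -0.6]
opening: 0.0113
```

```bash
python3 - <<'E'
from h import *
tgt(554,148.2,135,83)
p,d=cams.read_camera('scene');o=arm.get_obs();cal=cams.get_calibration('scene')
cv2.imwrite('pics/s5.png',cv2.resize(p[80:180,330:430],None,fx=6,fy=6,interpolation=2))
E
```

```text
t 12.57 pos [553.9 150.  307.6] yaw 83.0 F [ 0.6 -0.6 -0.6] T [ 0.06  0.   -0.02] open 11.3
delta [17.6 -1.8  0.3] [-0.   -0.01  0.  ]
```

View pics/s5.png

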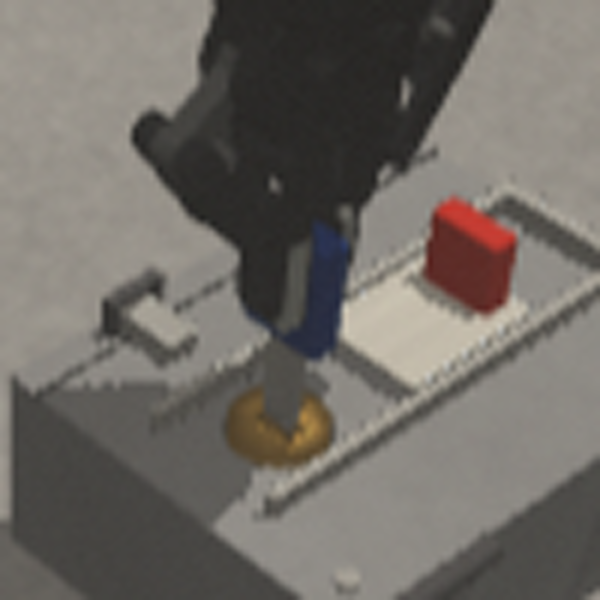

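Call:
play_rows:
  deltas: [1,0,0,0,0,0,2,0,0,0,0,0,3,0,0,0,0,0,4,0,0,0,0,0,5,0,0,0,0,0,6,0,0,0,0,0,6,0,0,0,0,0]

```text
time_s: 13.2
position: [0.5539, 0.15, 0.3015]
tcp_rot: [0.706, 0.043, 0.706, -0.043]
wrist_force: [-0.0, -0.4, -0.1]
opening: 0.0113
```

```bash
python3 - <<'E'
from h import *
tgt(554,148.2,135,83)
p,d=cams.read_camera('scene');o=arm.get_obs();cal=cams.get_calibration('scene')
cv2.imwrite('pics/s6.png',cv2.resize(p[80:180,330:430],None,fx=6,fy=6,interpolation=2))
E
```

```text
t 13.2 pos [553.9 150.  301.5] yaw 82.99 F [-0.  -0.4 -0.1] T [ 0.   -0.02 -0.01] open 11.3
delta [11.5 -1.7  0.3] [-0.01 -0.02  0.01]
```

View pics/s6.png

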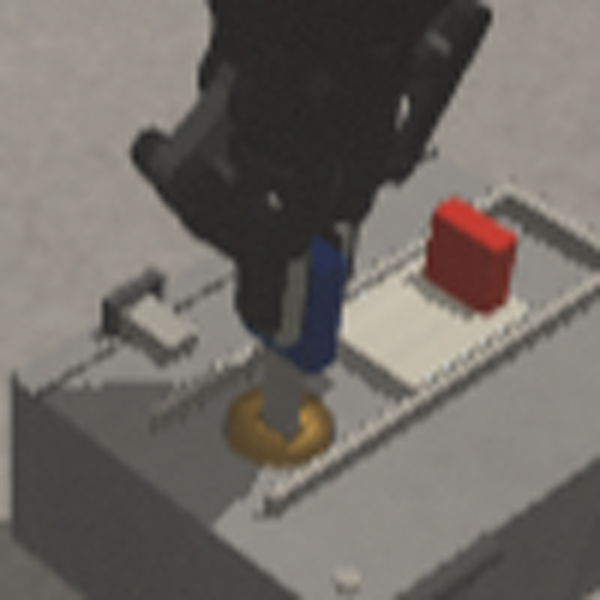

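Call:
play_rows:
  deltas: [1,0,0,0,0,0,2,0,0,0,0,0,3,0,0,0,0,0,4,0,0,0,0,0,5,0,0,0,0,0,6,0,0,0,0,0,7,0,0,0,0,0,8,0,0,0,0,0,8,0,0,0,0,0]

```text
time_s: 14.0
position: [0.5539, 0.1499, 0.2935]
tcp_rot: [0.706, 0.043, 0.706, -0.043]
wrist_force: [-0.4, -0.9, 0.2]
opening: 0.0115
```

```bash
python3 - <<'E'
from h import *
tgt(554,148.2,135,83)
E
```

```text
t 14.0 pos [553.9 149.9 293.5] yaw 82.99 F [-0.4 -0.9  0.2] T [-0.4   0.01 -0.  ] open 11.5
delta [ 3.5 -1.6  0.3] [-0.01 -0.    0.03]
```

Call:
play_rows:
  deltas: [0,-0.7,0,0,0,0,1,-0.7,0,0,0,0,2,-0.7,0,0,0,0,3,-0.7,0,0,0,0,4,-0.7,0,0,0,0,4,-0.7,0,0,0,0]

```text
time_s: 14.5
position: [0.554, 0.1493, 0.2897]
tcp_rot: [0.706, 0.043, 0.706, -0.043]
wrist_force: [1.2, -0.7, -0.3]
opening: 0.0111
```

```bash
python3 - <<'E'
from h import *
tgt(554,148.2,135,83)
E
```

```text
t 14.5 pos [554.  149.3 289.7] yaw 83.0 F [ 1.2 -0.7 -0.3] T [-0.04 -0.45  0.02] open 11.1
delta [-0.3 -1.1  0.1] [-0.    0.03 -0.  ]
```

Call:
play_rows:
  deltas: [0,0,0.7,0,0,0,1,0,0.7,0,0,0,2,0,0.7,0,0,0,3,0,0.7,0,0,0,4,0,0.7,0,0,0,5,0,0.7,0,0,0,5,0,0.7,0,0,0]

```text
time_s: 15.08
position: [0.5545, 0.1492, 0.2843]
tcp_rot: [0.706, 0.043, 0.706, -0.043]
wrist_force: [2.3, 0.7, -2.9]
opening: 0.0113
```

```bash
python3 - <<'E'
from h import *
tgt(554,148.2,135,83)
E
```

```text
t 15.08 pos [554.5 149.2 284.3] yaw 83.0 F [ 2.3  0.7 -2.9] T [ 0.17 -0.39  0.01] open 11.3
delta [-5.7 -1.1 -0.4] [-0.   -0.01 -0.  ]
```

Call:
play_rows:
  deltas: [0,0.2,0.6,0,0,0,1,0.2,0.6,0,0,0,2,0.2,0.6,0,0,0,3,0.2,0.6,0,0,0,4,0.2,0.6,0,0,0,5,0.2,0.6,0,0,0,5,0.2,0.6,0,0,0]

```text
time_s: 15.67
position: [0.5551, 0.1493, 0.2797]
tcp_rot: [0.706, 0.043, 0.706, -0.043]
wrist_force: [-0.8, -0.5, 1.9]
opening: 0.0111
```

```bash
python3 - <<'E'
from h import *
tgt(554,148.2,135,83)
p,d=cams.read_camera('scene');o=arm.get_obs();cal=cams.get_calibration('scene')
cv2.imwrite('pics/s7.png',cv2.resize(p[80:180,330:430],None,fx=6,fy=6,interpolation=2))
E
```

```text
t 15.67 pos [555.1 149.3 279.7] yaw 83.0 F [-0.8 -0.5  1.9] T [ 0.02  0.17 -0.02] open 11.1
delta [-10.3  -1.3  -1. ] [-0. -0.  0.]
```

View pics/s7.png

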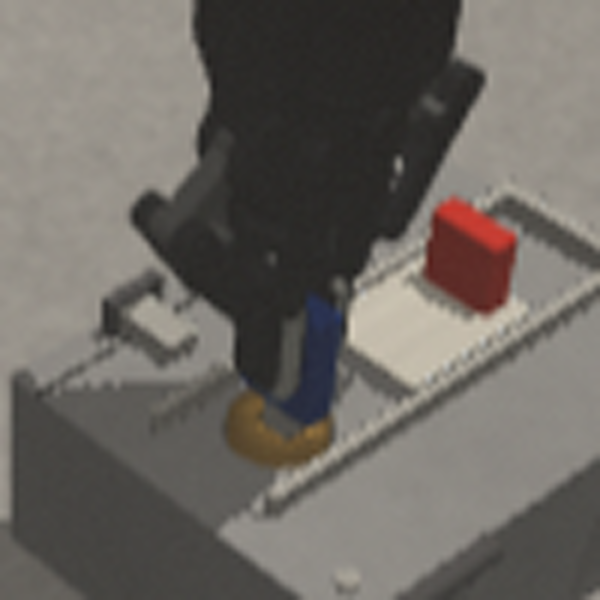

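Call:
play_rows:
  deltas: [0,0,-0.2,0,0,0,1,0,-0.2,0,0,0,2,0,-0.2,0,0,0,3,0,-0.2,0,0,0,4,0,-0.2,0,0,0,5,0,-0.2,0,0,0,6,0,-0.2,0,0,0,6,0,-0.2,0,0,0]
  newtons: 80

```text
time_s: 16.38
position: [0.555, 0.1494, 0.2734]
tcp_rot: [0.706, 0.043, 0.706, -0.043]
wrist_force: [0.9, -0.2, -1.5]
opening: 0.0112
```

```bash
python3 - <<'E'
from h import *
tgt(554,148.2,135,83)
E
```

```text
t 16.38 pos [555.  149.4 273.4] yaw 83.0 F [ 0.9 -0.2 -1.5] T [ 0.02 -0.26  0.06] open 11.2
delta [-16.6  -1.3  -0.9] [-0.  0.  0.]
```

Call:
play_rows:
  deltas: [0.5,0,0.2,0,0,0,1,0,0.2,0,0,0,1.5,0,0.2,0,0,0,2,0,0.2,0,0,0,2.5,0,0.2,0,0,0,2.5,0,0.2,0,0,0]

```text
time_s: 16.88
position: [0.5551, 0.1494, 0.2716]
tcp_rot: [0.706, 0.043, 0.706, -0.043]
wrist_force: [-2.7, 0.3, 7.9]
opening: 0.0109
```

```bash
python3 - <<'E'
from h import *
tgt(554,148.2,135,83)
p,d=cams.read_camera('scene');o=arm.get_obs();cal=cams.get_calibration('scene')
cv2.imwrite('pics/s8.png',cv2.resize(p[80:180,330:430],None,fx=6,fy=6,interpolation=2))
E
```

```text
t 16.88 pos [555.1 149.4 271.6] yaw 83.0 F [-2.7  0.3  7.9] T [-0.    0.61 -0.02] open 10.9
delta [-18.4  -1.3  -1. ] [-0.    0.01 -0.  ]
```

View pics/s8.png

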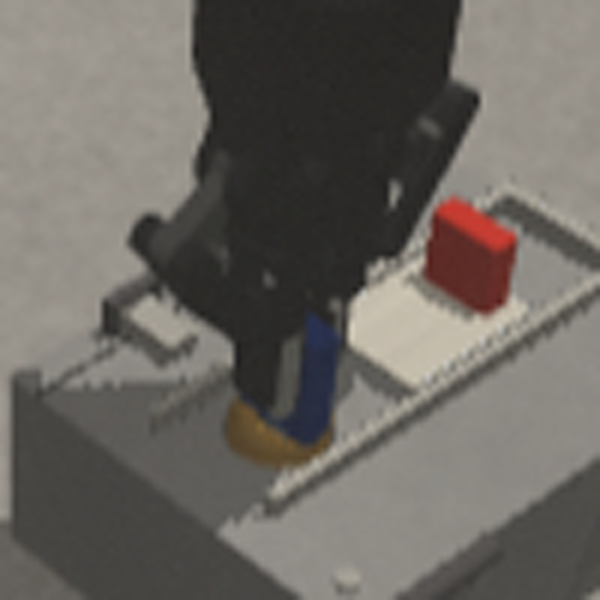

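Call:
play_rows:
  deltas: [1,0,-0.3,0,0,0,2,0,-0.3,0,0,0,2,0.4,-0.3,0,0,0,2,-0.4,-0.3,0,0,0,2,0,-0.3,1.5,0,0,2,0,-0.3,-1.5,0,0,2,0,-0.3,0,0,0,2,0,-0.3,0,0,0]

```text
time_s: 17.6
position: [0.555, 0.1495, 0.2711]
tcp_rot: [0.706, 0.044, 0.705, -0.043]
wrist_force: [-6.5, -0.8, 23.6]
opening: 0.011
```

```bash
python3 - <<'E'
from h import *
tgt(554,148.2,135,83)
E
```

```text
t 17.6 pos [555.  149.5 271.1] yaw 82.94 F [-6.5 -0.8 23.6] T [-0.2   1.73  0.03] open 11.0
delta [-18.9  -1.4  -0.8] [-0.06  0.1  -0.02]
```

Call:
play_rows:
  deltas: [-1,0,-0.3,0,0,0,-1.5,0,-0.6,0,0,0,-1.5,0,-0.6,0,0,0]

```text
time_s: 17.85
position: [0.5547, 0.1495, 0.2715]
tcp_rot: [0.706, 0.043, 0.705, -0.043]
wrist_force: [-0.7, -1.7, 10.0]
opening: 0.0108
```

```bash
python3 - <<'E'
from h import *
tgt(554,148.2,135,83)
E
```

```text
t 17.85 pos [554.7 149.5 271.5] yaw 82.99 F [-0.7 -1.7 10. ] T [-0.12  0.39  0.04] open 10.8
delta [-18.5  -1.3  -0.5] [-0.01  0.1  -0.01]
```

Call:
play_rows:
  deltas: [0,0,0,4,0,0,0,0,0,8,0,0,0,0,0,12,0,0,0,0,0,16,0,0,0,0,0,20,0,0,0,0,0,24,0,0,0,0,0,28,0,0,0,0,0,32,0,0,0,0,0,36,0,0,0,0,0,40,0,0,0,0,0,45,0,0,0,0,0,45,0,0]

```text
time_s: 18.85
position: [0.5544, 0.1492, 0.2715]
tcp_rot: [0.635, 0.312, 0.634, -0.312]
wrist_force: [-1.8, -2.2, 10.8]
opening: 0.011
```

```bash
python3 - <<'E'
from h import *
tgt(554,148.2,135,83)
E
```

```text
t 18.85 pos [554.4 149.2 271.5] yaw 37.68 F [-1.8 -2.2 10.8] T [-0.56  0.74  0.02] open 11.0
delta [-18.5  -0.9   0.5] [-4.532e+01  7.000e-02  2.000e-02]
```

Call:
play_rows:
  deltas: [0,0,0,4,0,0,0,0,0,8,0,0,0,0,0,12,0,0,0,0,0,16,0,0,0,0,0,20,0,0,0,0,0,24,0,0,0,0,0,28,0,0,0,0,0,32,0,0,0,0,0,36,0,0,0,0,0,40,0,0,0,0,0,45,0,0,0,0,0,45,0,0]

```text
time_s: 19.85
position: [0.554, 0.1491, 0.2715]
tcp_rot: [-0.467, -0.531, -0.467, 0.531]
wrist_force: [-5.7, -2.5, 13.2]
opening: 0.011
```

```bash
python3 - <<'E'
from h import *
tgt(554,148.2,135,-7)
p,d=cams.read_camera('scene');o=arm.get_obs();cal=cams.get_calibration('scene')
cv2.imwrite('pics/s9.png',cv2.resize(p[80:180,330:430],None,fx=6,fy=6,interpolation=2))
E
```

```text
t 19.85 pos [554.  149.1 271.5] yaw -7.32 F [-5.7 -2.5 13.2] T [-0.75  1.3   0.12] open 11.0
delta [-18.5   0.1   0.9] [-0.32  0.07  0.  ]
```

View pics/s9.png

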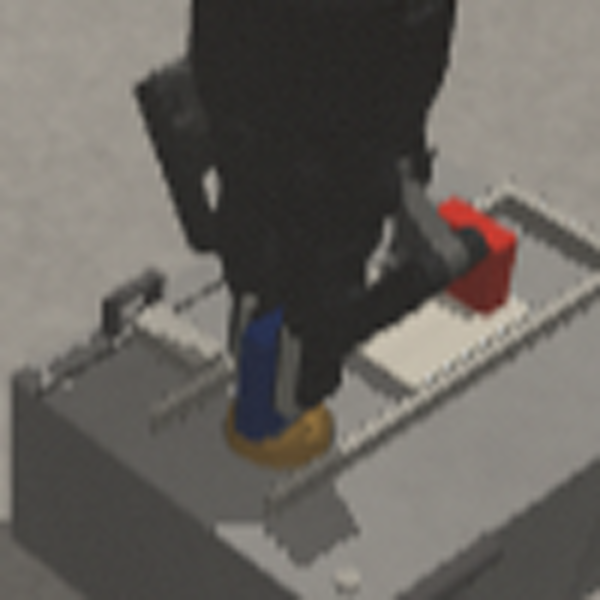

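Call:
play_rows:
  deltas: [0,-0.8,0.3,2,0,0,0,-0.8,0.3,4,0,0,0,-0.8,0.3,6,0,0,0,-0.8,0.3,8,0,0,0,-0.8,0.3,8,0,0]

```text
time_s: 20.32
position: [0.5536, 0.149, 0.2714]
tcp_rot: [0.43, 0.562, 0.429, -0.561]
wrist_force: [-2.6, -1.5, 11.5]
opening: 0.0112
```

```bash
python3 - <<'E'
from h import *
tgt(554,148.2,135,-7)
E
```

```text
t 20.32 pos [553.6 149.  271.4] yaw -15.13 F [-2.6 -1.5 11.5] T [-0.54  0.88  0.1 ] open 11.2
delta [-18.6   0.7   0.7] [-8.13  0.04 -0.05]
```

Call:
play_rows:
  deltas: [0,0,0,1,0,0,0,0,0,2,0,0,0,0,0,3,0,0,0,0,0,4,0,0,0,0,0,4,0,0]

```text
time_s: 20.73
position: [0.5535, 0.149, 0.2715]
tcp_rot: [0.411, 0.576, 0.41, -0.576]
wrist_force: [-2.9, -2.2, 12.0]
opening: 0.0111
```

```bash
python3 - <<'E'
from h import *
tgt(554,148.2,135,-7)
E
```

```text
t 20.73 pos [553.5 149.  271.5] yaw -19.07 F [-2.9 -2.2 12. ] T [-0.5   0.79  0.15] open 11.1
delta [-18.5   0.8   0.6] [-12.07   0.03  -0.05]
```

Call:
play_rows:
  deltas: [0,0,0,1,0,0,0,0,0,2,0,0,0,0,0,3,0,0,0,0,0,3,0,0]

```text
time_s: 21.07
position: [0.5535, 0.1491, 0.2715]
tcp_rot: [0.396, 0.586, 0.395, -0.586]
wrist_force: [-2.9, -1.3, 11.3]
opening: 0.0106
```

```bash
python3 - <<'E'
from h import *
tgt(554,148.2,135,-7)
for n in ('scene','top'):
    p,d=cams.read_camera(n);b=(80,180,330,430) if n=='scene' else (160,280,120,260)
    cv2.imwrite(f'pics/{n}10.png',cv2.resize(p[b[0]:b[1],b[2]:b[3]],None,fx=5,fy=5,interpolation=2))
E
```

```text
t 21.07 pos [553.5 149.1 271.5] yaw -22.04 F [-2.9 -1.3 11.3] T [-0.44  0.81  0.38] open 10.6
delta [-18.5   0.8   0.7] [-15.04   0.02  -0.05]
```

View pics/scene10.png

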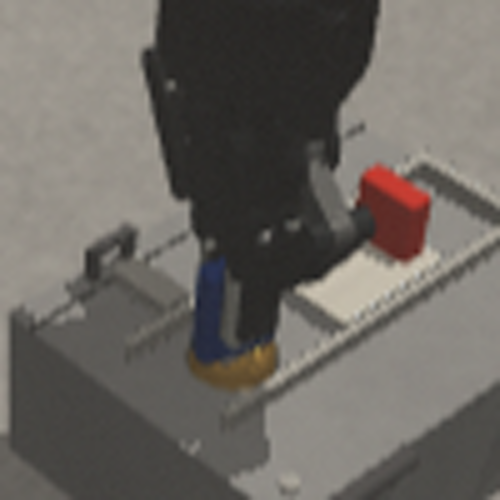

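View pics/top10.png

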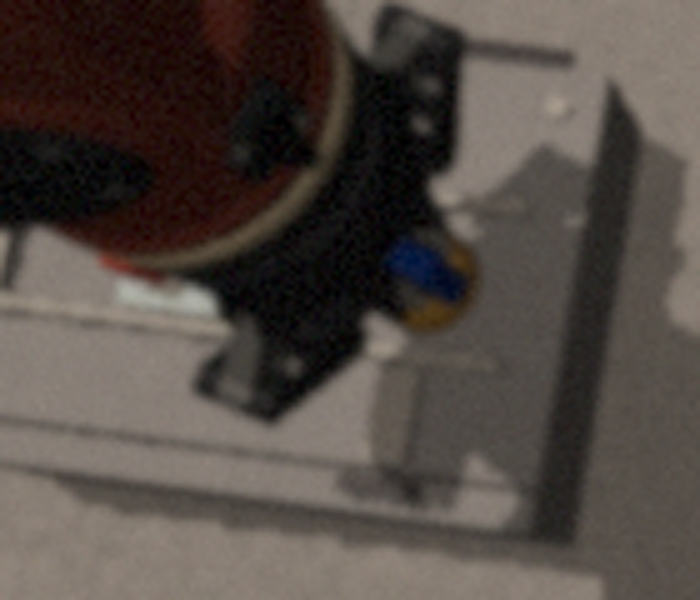

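Call:
play_rows:
  deltas: [0,0,0,1,0,0,0,0,0,1,0,0,0,0,0,1,0,0,0,0,0,1,0,0,0,0,0,1,0,0,0,0,0,1,0,0,0,0,0,1,0,0,0,0,0,1,0,0,0,0,0,1,0,0,0,0,0,1,0,0,0,0,0,1,0,0,0,0,0,1,0,0]

```text
time_s: 22.17
position: [0.5535, 0.1491, 0.2715]
tcp_rot: [0.391, 0.59, 0.39, -0.589]
wrist_force: [-3.5, -2.6, 11.9]
opening: 0.011
```

```bash
python3 - <<'E'
from h import *
tgt(554,148.2,135,-7)
for n in ('scene','top'):
    p,d=cams.read_camera(n); cv2.imwrite(f'pics/{n}11.png',p)
tgt(554,148.2,135,-7)
E
```

```text
t 22.17 pos [553.5 149.1 271.5] yaw -22.97 F [-3.5 -2.6 11.9] T [-0.5   0.77  0.5 ] open 11.0
delta [-18.5   0.8   0.7] [-15.97   0.02  -0.06]
t 22.27 pos [553.5 149.1 271.5] yaw -22.97 F [-2.4 -1.5 10.9] T [-0.42  0.79  0.48] open 11.0
delta [-18.5   0.8   0.7] [-15.97   0.02  -0.06]
```

View pics/scene11.png

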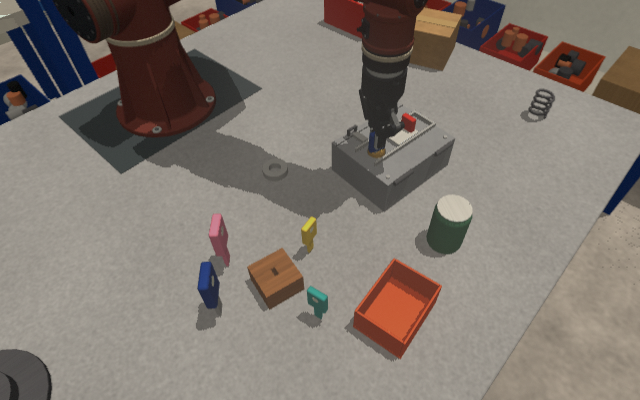

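```bash
python3 - <<'E'
from h import *
p,d=cams.read_camera('scene');cal=cams.get_calibration('scene');C=cloud(cal,d);hsv=cv2.cvtColor(p,cv2.COLOR_BGR2HSV)
m=((hsv[...,0]<8)|(hsv[...,0]>172))&(hsv[...,1]>150)&(np.linalg.norm(C[...,:2]-[.565,.24],axis=-1)<.05)&(C[...,2]>.115)
print(m.sum(),np.round(np.median(C[m],0),4), cv2.minAreaRect((C[m][:,:2]*1000).astype(np.float32)))
tgt(554,148.2,135,-7)
sign_off()
E
```

```text
66 [0.5662 0.2361 0.1203] ((565.8360595703125, 237.69287109375), (11.081472396850586, 27.53219985961914), 83.37833404541016)
t 22.32 pos [553.5 149.1 271.5] yaw -22.97 F [-3.8 -1.2 12.1] T [-0.43  0.78  0.51] open 10.9
delta [-18.5   0.8   0.7] [-15.97   0.02  -0.06]
the job is handed in; nothing more can be done
```

The job is handed in at 22.3 s: shutter opened, blue key in the lock and turned, and the gripper still holding it turned. One check of the shutter disagreed slightly.

**What I did**
- Pulled the shutter by its tab until it met its stop. It stopped moving after about 60 mm, with 14 N resisting.
- Took the small blue key out of the wooden stand and worked it straight down, correcting sideways by the forces felt.
- Turned it clockwise past a quarter turn until it met the stop.

**Last checks**
- **Key depth:** it sits about 38 mm deep and moved only 0.5 mm more under 24 N, so it is home. I did not feel the pins as separate resistance on the way down.
- **Turn:** the wrist is turned about 106° from the start. That is more than 90° because of the key's play and some twist in the grip. The resisting torque held steady at about 0.5 N m, well above the return spring's 0.12 N m at most, so the plug is at its stop.
- **Bolt:** the pictures show it clear of the staple.
- **Grip:** 80 N, opening 11 mm, still pushing down with about 11 N.
- **Other things:** the ring, can, bin and look-alike keys are in the same places in the last scene picture.

**The check that disagreed:** the last camera measurement of the tab gave about 58 mm of shutter travel, not 60. I put this down to camera error of about 2 mm and the finger partly hiding the tab. I did not look again before handing in.

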